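Flip the sample marker from red to green

ROBOT

A 7-joint arm with a two-finger parallel gripper is mounted at the origin on the work surface. World frame = base frame: x ahead of the robot, y to its left, z up, the work surface at z = 0. Lengths are in m, angles in rad, forces in N, time in s.
With the tool pointing down it reaches from about 0.35 to 0.775 m from the base axis. Payload 3.1 kg.
Tool frame: the origin (TCP) lies on the centre line of the jaws, within the pads' length; the fingertips stand robot.nose_length ahead of it and the grasp point (between the pads) lies 5 mm behind it (robot.nose_length is the distance from the TCP to the fingertips, in m); z points along the fingers, y is the direction in which the jaws open and shut (so a half turn about z gives the same grasp; the last joint's range is limited). The gripper opens to 85 mm and grips with 20 to 120 N. Pads are 22 mm wide; open, the fingers measure 114 mm over their backs; the gripper's body (76 mm by 85 mm) begins 54 mm behind the grasp point. The pads swing forward as they close: fully open they stand 13 mm farther back than shut.
Start: joints at [1.077, 0.311, 0.014, 1.512, -0.004, 1.319, -0.027], TCP at [0.24, -0.495, 0.245] pointing down, gripper open.
Joint ranges: [-2.7, 2.7], [-0.3, 1.91], [-1.27, 1.3], [0.12, 2.57], [-1.44, 4.58], [0.2, 2.03], [-3.05, 3.05]. Speed limits (rad/s): [2.79, 2.79, 3.14, 3.14, 3.14, 3.14, 3.14].

INTERFACE

Orientations are given as a unit quaternion [x, y, z, w].
In Python, from bench import robot gives the robot as it stands. The module is installed in compiled form; this text tells all that it offers.
- The arm moves only by the tool step_arm, never from a script. Its argument "motion" is a list of rows, each a list of 3 entries, a list of its own where there are three numbers: the opening in per cent of the stroke, from 0 (shut) to 100 (fully open), then the shift along the tool's x, y, z in cm, then the turn, a rotation vector about the tool's x, y, z in degrees. In form: [[grip, [tx, ty, tz], [wx, wy, wz]], ...]. A call has 1 to 5 rows; each row is the pose to reach, as a shift and turn from the pose measured when the call began, along the tool's axes at that moment; what a row does not reach only later rows make up. A row lasts 1/12 s, in which the tool goes at most 41.7 mm and 7.16 degrees, less where a joint would pass 70% of its speed; a pose out of reach is approached as far as the arm can. A call with a gripper value outside its range is refused whole. The fingers move at their own pace and stop on an object; "newtons" is the grip in N (left out, the last holds). Time passes only in rows, so rows that repeat a pose let the fingers close. It gives the time, the measured TCP pose, the force and the opening at its end, in the units of the state.
- robot.state(): the state, without advancing time (a new reading comes with each control period).
- robot.get_image(name): name is "side" or "top" or "wrist"; returns (picture, depth): 384x512x3 uint8, red, green, blue; 384x512 float32, m along the optical axis (not along the pixel's ray), 0 where there is no reading.
- robot.camera_model(name): a dict with "intrinsics" (3x3 intrinsics, pixels), "k1" (the pictures are not rectified: a ray, as slopes to the right and down, at radius r is drawn at 1 + k1 r^2 times it, then the intrinsics apply), "extrinsics" (4x4, takes a point from camera to world coordinates). Camera axes: x right, y up, looking along -z (the intrinsics and any distortion apply to the point x, -y, -z); pixel columns grow to the right and rows downward; lengths in m; the calibration is good to about 2 mm. A picture is of the moment at which its call begins: read the wrist's pose just before it. camera_model takes no time and is no camera call; for the wrist camera it gives the pose at the moment of the call.
- robot.hand_in(): hands the job in, once; it reports no verdict.
The state is a dict: "time": time; "joints": joint angles; "joint_vel": joint speeds; "effort": joint torques, N m; "position": TCP position; "tcp_rot": TCP orientation; "ft_force": force on the tool from outside, world axes, zero at the start; "torque": the same for the moment, N m; "opening": finger opening in m.
Only numpy, scipy, OpenCV 4.12 (cv2) and the standard library are available. Lean on these libraries where they do the work, as an engineer would, in place of code of your own. Each camera call takes 0.05 s, during which the arm holds its last target. There are 200 camera calls.

TASK

The sample on the yellow stand has been examined: flip that stand's marker paddle right over its hinge with your fingertips, so that it lies fully down on the other side with its green face up. Only push and press, do not lift or shift the stand, and leave the black stand's marker showing red and all the other things where they are.

Things in the scene. Friction and masses are not known exactly. Their poses are not given: they have to be found in the camera images.
- yellow_stand: Loose marker stand, 1.2 kg: yellow base 12 mm thick, x -75 to 75, y -50 to 95 mm; two posts (16 x 8 mm, at x 0, y +-33 mm, 90 mm tall) carry the paddle's hinge. Origin on the table straight below the hinge's middle, z up; hinge line along y, 80 mm up. The paddle first lies towards -x, the robot's side (yaw within 30 degrees); flipped, towards +x. A jar stands on the base at y +70 mm.
- yellow_paddle (a joint): Hinge, rad: 0 = paddle level towards the stand's -x, red up; pi/2 upright; pi (end stop) level towards +x, green up. Starts 0 to 0.3. Stiff (0.05 N m friction): stays where left. A blue thumb tab on the hinge's other side, 30 mm wide, 4 thick, rises towards +x at 35 degrees when the joint is 0: pressing it down lifts the paddle. Open space below both, down to the base.
- yellow_paddle_end (a point): middle of the free end edge of the yellow stand's paddle, 80 mm from the hinge line. The paddle is a flat plate 50 mm wide along the hinge and 5 mm thick, its middle plane through the hinge line: one face red with a white disc, the other green with a white bar. 50 g
- yellow_tab_end (a point): middle of the free end of the yellow stand's thumb tab, 45 mm from the hinge line
- black_stand: Same stand with a black base, to be left alone; same frame, sizes and paddle. Either stand may be on the robot's left, the other on its right; hinges at least 300 mm apart sideways.
- black_paddle (a joint): as yellow_paddle, for the black stand: same paddle, tab and joint values. To be left as it is.
- black_paddle_end (a point): middle of the free end edge of the black stand's paddle
- yellow_vial: an amber sample jar with a blue cap, 24 mm across and 58 mm tall, 40 g, loose, standing on the yellow stand's base; origin at the centre of its underside
- black_vial: an amber sample jar with a black cap, 24 mm across and 58 mm tall, 40 g, loose, standing on the black stand's base; origin at the centre of its underside
- tape: a yellow tape measure, 60 x 65 mm and 34 mm tall, lying beyond the stands; origin at the centre of its underside
- driver: a yellow screwdriver, 160 mm long, lying between the two stands, pointing away from the robot; origin at the middle of its underside
Mind the look-alikes: they are no part of the job. There is more than one size of the yellow_stand; the job needs the smallest.

How it is judged:
On the way:
1. the yellow stand's paddle is brought up past upright (value of joint yellow_paddle above 1.6 rad), for 0.05 s.
At the end, for the whole second after the job is handed in: Yellow stand's paddle lies green side up within 8 degrees of its end stop (joint above 3.0); that stand flat, within 30 mm of its start; black stand and its paddle end within 20 mm; both jars upright (yellow's within 35 mm, other 25 mm); tape within 25 mm, screwdriver 30 mm (value of joint yellow_paddle above 3 rad and distance of each of yellow_stand, driver from where it was at the start of the episode below 0.03 m and angle between yellow_stand's own z axis and vertical below 0.05 rad and distance of each of black_paddle_end, black_stand from where it was at the start of the episode below 0.02 m and distance of yellow_vial from where it was at the start of the episode below 0.035 m and distance of each of black_vial, tape from where it was at the start of the episode below 0.025 m and angle between each of yellow_vial, black_vial's own z axis and vertical below 0.2 rad); the robot touches nothing.
It fails at once if a stand is lifted or tipped (height (world z) of any of yellow_stand, black_stand above 0.012 m or angle between any of yellow_stand, black_stand's own z axis and vertical above 0.15 rad).
It fails at once if the yellow stand is shoved more than 40 mm (distance of yellow_stand from where it was at the start of the episode above 0.04 m).
It fails at once if the black stand or its paddle is disturbed (distance of any of black_stand, black_paddle_end from where it was at the start of the episode above 0.025 m).
It fails at once if a jar is knocked over, lifted or carried off (angle between any of yellow_vial, black_vial's own z axis and vertical above 0.5 rad or distance of any of yellow_vial, black_vial from where it was at the start of the episode above 0.045 m).
It fails at once if the tape measure or the screwdriver is picked up or moved (distance of any of tape, driver from where it was at the start of the episode above 0.04 m).
It also fails if it takes over 42 s, if anything falls off the work surface, if the arm or the gripper's body presses on something with over 40 N, if the wrist force passes 120 N, or if a joint passes its speed limit or range.

## Working session

There is one attempt and no reset: what is moved stays moved. The work goes in short steps, Python scripts to look and compute and a tool call to move; the robot and the scene stay as the last step left them, time stands still between calls to the robot, and variables do not carry over. Pictures are saved under pics/ and viewed, about 8 in all and at most 12, crops included, and the job is handed in when it is done.

Besides the shell and the picture viewer there is one more tool, called after ">>>" as a command line: name --argument value ..., lists and objects as JSON in quotes. step_arm: Moves the arm, as the interface text tells. Its arguments: {"type":"object","properties":{"motion":{"type":"array","items":{"type":"array"}},"newtons":{"type":"number"}},"required":["motion"]}

```bash
mkdir -p pics
python3 - <<'E'
from bench import robot
import cv2,numpy as np
s=robot.state();print(s['time'],s['position'],s['tcp_rot'],s['opening'],robot.nose_length)
ims=[]
for n in ("top","side"):
    p,d=robot.get_image(n);np.savez(f'{n}.npz',p=p,d=d);cv2.imwrite(f'pics/{n}.png',p[:,:,::-1])
    m=robot.camera_model(n);print(n,m)
E
```

```text
0.0 [ 0.23983245 -0.49419713  0.24423046] [ 9.74582311e-01  2.24026694e-01 -3.12266542e-04 -1.12318630e-03] 0.08560495537906856 0.014
top {'intrinsics': array([[424.91324019,   0.        , 247.14699723],
       [  0.        , 424.91324019, 191.53916929],
       [  0.        ,   0.        ,   1.        ]]), 'k1': -0.04074519665263535, 'extrinsics': array([[-0.00277117,  0.99729735, -0.07341874,  0.42177886],
       [-0.99986621, -0.0039469 , -0.01587381, -0.15005454],
       [-0.01612068,  0.07336492,  0.99717487,  1.36723534],
       [ 0.        ,  0.        ,  0.        ,  1.        ]])}
side {'intrinsics': array([[367.74476782,   0.        , 250.17401352],
       [  0.        , 367.74476782, 190.07764069],
       [  0.        ,   0.        ,   1.        ]]), 'k1': -0.04072972908325578, 'extrinsics': array([[-0.87900825,  0.33458468, -0.33970219,  0.18459071],
       [-0.47680068, -0.61327365,  0.62972735,  0.48230269],
       [ 0.00236672,  0.71550578,  0.69860281,  0.81466276],
       [ 0.        ,  0.        ,  0.        ,  1.        ]])}
```

View pics/top.png

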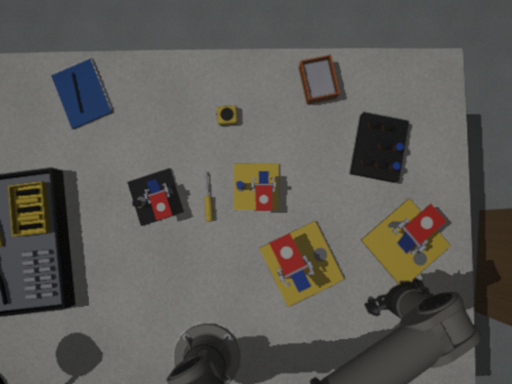

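View pics/side.png

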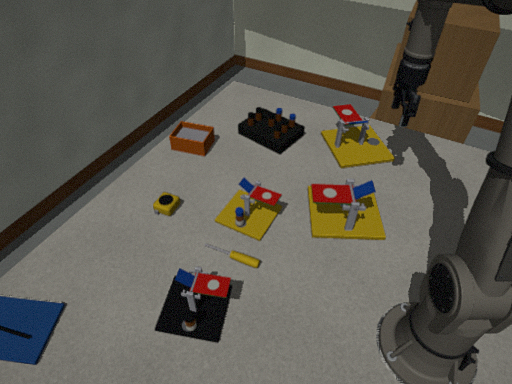

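The top view shows the smallest yellow stand at about (257,187). Its red paddle is at (264,197), the blue tab at (264,178) and the jar at (240,185). The black stand is at (155,197) and the driver at (209,200). Two larger yellow look-alikes sit nearer the robot. The side view has the target at (250,205).

```bash
cat > h.py <<'E'
import numpy as np,cv2
from bench import robot
def ray(m,uv):
    K=m['intrinsics'];D=np.array([m['k1'],0,0,0,0.])
    n=cv2.undistortPoints(np.float64(uv).reshape(-1,1,2),K,D)[:,0]
    return np.c_[n[:,0],-n[:,1],-np.ones(len(n))]
def cloud(m,d,mask):
    v,u=np.nonzero(mask&(d>0));r=ray(m,np.c_[u,v])*d[v,u][:,None]
    E=m['extrinsics'];return r@E[:3,:3].T+E[:3,3]
def masks(p):
    h=cv2.cvtColor(p,cv2.COLOR_RGB2HSV).astype(int);H,S,V=h[...,0],h[...,1],h[...,2]
    return dict(red=((H<8)|(H>172))&(S>150)&(V>80),blue=(H>105)&(H<125)&(S>130)&(V>50),yellow=(H>20)&(H<32)&(S>150)&(V>80),green=(H>40)&(H<85)&(S>100)&(V>40))
def roi(mask,u0,u1,v0,v1):
    o=np.zeros_like(mask);o[v0:v1,u0:u1]=mask[v0:v1,u0:u1];return o
E
python3 - <<'E'
from h import *
for n,R in (('top',(228,285,155,218)),('side',(210,285,170,240))):
    z=np.load(n+'.npz');m=robot.camera_model(n);mk=masks(z['p'])
    for c in('red','blue','yellow'):
        q=roi(mk[c],*R);k,l,st,ce=cv2.connectedComponentsWithStats(q.astype(np.uint8))
        for i in range(1,k):
            if st[i,4]<15: continue
            P=cloud(m,z['d'],l==i);
            b=cv2.boxPoints(cv2.minAreaRect(P[:,:2].astype(np.float32)))
            print(n,c,st[i],P.mean(0).round(4),'z',np.percentile(P[:,2],[2,50,98]).round(4),'box',b.round(3).tolist())
            if len(P)>30:
                A=np.c_[P[:,:2],np.ones(len(P))];print('  plane',np.linalg.lstsq(A,P[:,2],rcond=None)[0].round(3))
E
```

```text
top red [255 186  17  24 303] [ 0.4992 -0.179   0.0837] z [0.0786 0.0841 0.0898] box [[0.46299999952316284, -0.20200000703334808], [0.5389999747276306, -0.20200000703334808], [0.5389999747276306, -0.15399999916553497], [0.46299999952316284, -0.15299999713897705]]
  plane [-0.054 -0.054  0.101]
top blue [260 172   8  11  82] [ 0.5593 -0.1783  0.0967] z [0.0842 0.0971 0.1068] box [[0.5450000166893005, -0.16899999976158142], [0.5450000166893005, -0.1899999976158142], [0.5730000138282776, -0.1899999976158142], [0.5730000138282776, -0.1679999977350235]]
  plane [ 0.684  0.016 -0.283]
top blue [237 182   6   6  31] [ 0.5391 -0.1063  0.0711] z [0.0669 0.0711 0.0753] box [[0.531000018119812, -0.0989999994635582], [0.531000018119812, -0.11400000005960464], [0.546999990940094, -0.11400000005960464], [0.546999990940094, -0.09799999743700027]]
  plane [-0.063 -0.014  0.104]
top yellow [235 164  43  20 549] [ 0.5877 -0.1486  0.013 ] z [0.0074 0.0129 0.0186] box [[0.5490000247955322, -0.08900000154972076], [0.5490000247955322, -0.22499999403953552], [0.6110000014305115, -0.22499999403953552], [0.6
[... 849 characters left out ...]
82776, -0.19200000166893005], [0.5699999928474426, -0.16200000047683716]]
  plane [ 0.644  0.003 -0.262]
side blue [236 208   7   8  50] [ 0.5353 -0.1029  0.0672] z [0.0589 0.0683 0.0713] box [[0.5239999890327454, -0.10000000149011612], [0.5339999794960022, -0.11800000071525574], [0.5490000247955322, -0.10999999940395355], [0.5379999876022339, -0.09200000017881393]]
  plane [-0.043 -0.281  0.061]
side yellow [ 215  190   62   50 1235] [ 0.5312 -0.1376  0.0106] z [0.0063 0.0107 0.0139] box [[0.45899999141693115, -0.2280000001192093], [0.6159999966621399, -0.2290000021457672], [0.6169999837875366, -0.08299999684095383], [0.46000000834465027, -0.0820000022649765]]
  plane [-0.003 -0.003  0.012]
```

>>> step_arm --motion '[[0,[44,-14,0],[0,0,26]],[0,[44,-14,0],[0,0,26]],[0,[44,-14,0],[0,0,26]],[0,[44,-14,0],[0,0,26]],[0,[44,-14,0],[0,0,26]]]' --newtons 40

```text
time: 0.52
position: [0.3809, -0.3605, 0.2446]
tcp_rot: [1.0, -0.004, -0.001, -0.001]
ft_force: [0.5, -1.1, -0.0]
opening: 0.0257
```

>>> step_arm --motion '[[0,[19.3,-18.2,0],[0,0,0]],[0,[19.3,-18.2,0],[0,0,0]],[0,[19.3,-18.2,0],[0,0,0]],[0,[19.3,-18.2,0],[0,0,0]],[0,[19.3,-18.2,0],[0,0,0]]]'

```text
time: 0.93
position: [0.5339, -0.2176, 0.2442]
tcp_rot: [1.0, -0.004, -0.002, -0.001]
ft_force: [0.6, -0.2, 0.5]
opening: -0.0003
```

>>> step_arm --motion '[[0,[5.6,-4.3,2],[0,0,0]],[0,[5.6,-4.3,5],[0,0,0]],[0,[5.6,-4.3,8],[0,0,0]],[0,[5.6,-4.3,8],[0,0,0]]]'

```text
time: 1.27
position: [0.5864, -0.1695, 0.1551]
tcp_rot: [1.0, -0.001, -0.009, -0.004]
ft_force: [-2.9, 0.4, -2.4]
opening: 0.0003
```

>>> step_arm --motion '[[0,[-1.2,0.9,0.9],[0,0,0]],[0,[-1.2,0.9,0.9],[0,0,0]],[0,[-1.2,0.9,0.9],[0,0,0]]]'

```text
time: 1.52
position: [0.573, -0.1803, 0.1465]
tcp_rot: [1.0, -0.002, -0.01, -0.004]
ft_force: [-0.0, 0.0, -0.5]
opening: -0.0001
```

Run:
```python
from h import *
s=robot.state();print(s['position'],s['tcp_rot'],s['ft_force'])
p,d=robot.get_image('wrist');q,_=robot.get_image('side')
c=cv2.resize(q[140:260,190:310],(384,384),interpolation=cv2.INTER_CUBIC)
cv2.imwrite('pics/a.png',cv2.resize(np.hstack([p,c]),None,fx=.88,fy=.88)[:,:,::-1])
```

```text
[ 0.57295838 -0.1803477   0.14646408] [ 0.99993982 -0.0023706  -0.01000183 -0.00383516] [-0.00761125  0.0381293  -0.53385519]
```

View pics/a.png

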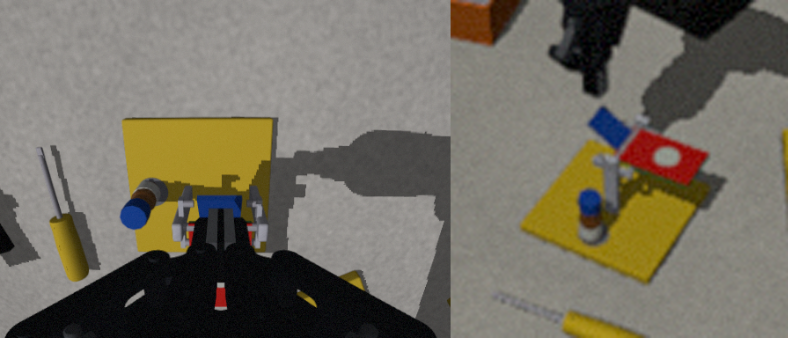

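The wrist view has the shut fingertips at (220,212), over the blue tab (220,205) and centred between the posts at (183,215) and (258,215). The side view shows the tip just above the tab, so I'll press down.

>>> step_arm --motion '[[0,[0,0,2],[0,0,0]],[0,[0,0,3],[0,0,0]],[0,[0,0,4],[0,0,0]],[0,[0,0,5],[0,0,0]],[0,[0,0,5],[0,0,0]]]'

```text
time: 2.03
position: [0.5736, -0.1788, 0.0967]
tcp_rot: [1.0, -0.001, -0.009, -0.004]
ft_force: [-0.7, -0.6, -0.5]
opening: 0.0002
```

>>> step_arm --motion '[[0,[0,0,1],[0,0,0]],[0,[0,0,1.8],[0,0,0]],[0,[0,0,2.3],[0,0,0]],[0,[0,0,2.3],[0,0,0]]]'

```text
time: 2.37
position: [0.5721, -0.1784, 0.0721]
tcp_rot: [1.0, -0.002, -0.01, -0.005]
ft_force: [-0.2, -0.3, -0.0]
opening: -0.0001
```

Run:
```python
from h import *
s=robot.state();print(s['position'],s['tcp_rot'],s['ft_force'])
q,d=robot.get_image('side');m=robot.camera_model('side')
for c in('red','blue','green','yellow'):
    P=cloud(m,d,roi(masks(q)[c],205,290,160,245))
    if len(P)>5:print(c,len(P),P.mean(0).round(3),P.min(0).round(3),P.max(0).round(3))
c=cv2.resize(q[130:250,190:310],(480,480),interpolation=cv2.INTER_CUBIC)
cv2.imwrite('pics/b.png',c[:,:,::-1])
```

```text
[ 0.57209235 -0.178414    0.07214294] [ 0.99993751 -0.00154165 -0.01011302 -0.00450823] [-0.23507314 -0.34324589 -0.00716242]
blue 56 [ 0.537 -0.111  0.066] [ 0.525 -0.194  0.055] [ 0.56  -0.095  0.071]
green 56 [ 0.522 -0.171  0.131] [ 0.517 -0.2    0.084] [ 0.531 -0.153  0.158]
yellow 1389 [ 0.525 -0.145  0.011] [ 0.458 -0.241 -0.004] [ 0.616 -0.082  0.161]
```

View pics/b.png

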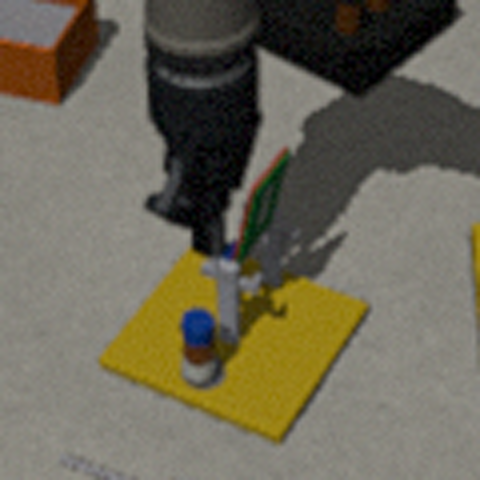

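The paddle is now steep, at about 75°. Its green face (260,205) is towards the robot, and the jar (200,345) and base are undisturbed. Next I go up, over the top and behind it.

>>> step_arm --motion '[[0,[0,0,-4],[0,0,0]],[0,[0,0,-8],[0,0,0]],[0,[0,0,-12],[0,0,0]],[0,[0,0,-14],[0,0,0]],[0,[0,0,-14],[0,0,0]]]'

```text
time: 2.83
position: [0.5787, -0.1803, 0.2196]
tcp_rot: [1.0, -0.001, -0.004, -0.003]
ft_force: [1.2, -0.3, 0.2]
opening: -0.0005
```

>>> step_arm --motion '[[0,[-4,0,0],[0,0,0]],[0,[-8,0,0],[0,0,0]],[0,[-12,0,0],[0,0,0]],[0,[-12,0,0],[0,0,0]],[0,[-12,0,0],[0,0,0]]]'

```text
time: 3.25
position: [0.4552, -0.18, 0.2192]
tcp_rot: [1.0, -0.003, -0.006, -0.003]
ft_force: [0.6, -0.6, 0.3]
opening: 0.0001
```

>>> step_arm --motion '[[0,[0,0,3],[0,0,0]],[0,[0,0,6],[0,0,0]],[0,[0,0,9],[0,0,0]],[0,[0,0,9],[0,0,0]],[0,[0,0,9],[0,0,0]]]'

```text
time: 3.67
position: [0.4541, -0.1787, 0.1282]
tcp_rot: [1.0, -0.002, -0.007, -0.004]
ft_force: [0.5, 0.9, 0.8]
opening: -0.0001
```

>>> step_arm --motion '[[0,[2,0,0],[0,0,0]],[0,[4,0,0],[0,0,0]],[0,[6,0,0],[0,0,0]],[0,[7.5,0,0],[0,0,0]],[0,[9,0,0],[0,0,0]]]'

```text
time: 4.08
position: [0.5462, -0.1794, 0.1291]
tcp_rot: [1.0, -0.002, -0.006, -0.004]
ft_force: [-2.1, 0.2, -0.6]
opening: 0.0
```

>>> step_arm --motion '[[0,[1.5,0,0],[0,0,0]],[0,[3,0,0],[0,0,0]],[0,[4.5,0,0],[0,0,0]],[0,[6,0,0.3],[0,0,0]],[0,[6,0,0.6],[0,0,0]]]'

```text
time: 4.5
position: [0.6117, -0.1791, 0.1253]
tcp_rot: [1.0, -0.001, -0.002, -0.003]
ft_force: [1.2, -0.0, 0.2]
opening: -0.0002
```

>>> step_arm --motion '[[0,[-0.8,0,1],[0,0,0]],[0,[-0.8,0,2],[0,0,0]],[0,[-0.8,0,2.6],[0,0,0]],[0,[-0.8,0,3],[0,0,0]],[0,[-0.8,0,3.1],[0,0,0]]]'

```text
time: 4.92
position: [0.6035, -0.1791, 0.0963]
tcp_rot: [1.0, -0.001, -0.002, -0.003]
ft_force: [-4.1, 0.9, 12.0]
opening: 0.0002
```

Run:
```python
from h import *
s=robot.state();print(s['position'],s['ft_force'])
q,d=robot.get_image('side');m=robot.camera_model('side')
for c in('red','blue','green','yellow'):
    P=cloud(m,d,roi(masks(q)[c],205,290,160,245))
    if len(P)>5:print(c,len(P),P.mean(0).round(3),P.min(0).round(3),P.max(0).round(3))
```

```text
[ 0.60346304 -0.17911789  0.09634431] [-4.07104132  0.85432813 11.97546678]Traceback (most recent call last):
  File "<stdin>", line 5, in <module>
  File "h.py", line 8, in cloud
    v,u=np.nonzero(mask&(d>0));r=ray(m,np.c_[u,v])*d[v,u][:,None]
                                 ~~~^^^^^^^^^^^^^^
  File "h.py", line 5, in ray
    n=cv2.undistortPoints(np.float64(uv).reshape(-1,1,2),K,D)[:,0]
      ~~~~~~~~~~~~~~~~~~~^^^^^^^^^^^^^^^^^^^^^^^^^^^^^^^^^^^^
cv2.error: OpenCV(4.12.0) /io/opencv/modules/calib3d/src/undistort.dispatch.cpp:347: error: (-215:Assertion failed) CV_IS_MAT(_src) && CV_IS_MAT(_dst) && (_src->rows == 1 || _src->cols == 1) && (_dst->rows == 1 || _dst->cols == 1) && _src->cols + _src->rows - 1 == _dst->rows + _dst->cols - 1 && (CV_MAT_TYPE(_src->type) == CV_32FC2 || CV_MAT_TYPE(_src->type) == CV_64FC2) && (CV_MAT_TYPE(_dst->type) == CV_32FC2 || CV_MAT_TYPE(_dst->type) == CV_64FC2) in function 'cvUndistortPointsInternal'
```

12 N upward means the paddle is on its stop. I'll retreat and check.

>>> step_arm --motion '[[0,[0,0,-4],[0,0,0]],[0,[0,0,-8],[0,0,0]],[0,[0,0,-12],[0,0,0]],[0,[0,0,-15],[0,0,0]],[0,[-2,4,-15],[0,0,0]]]'

```text
time: 5.38
position: [0.5939, -0.206, 0.2553]
tcp_rot: [1.0, 0.007, 0.008, -0.006]
ft_force: [3.0, 1.7, -0.1]
opening: 0.0001
```

>>> step_arm --motion '[[0,[-4,4,0],[0,0,0]],[0,[-8,8,0],[0,0,0]],[0,[-12,12,0],[0,0,0]],[0,[-16,16,0],[0,0,0]],[0,[-16,16,0],[0,0,0]]]'

```text
time: 5.8
position: [0.4374, -0.3661, 0.2511]
tcp_rot: [1.0, 0.007, 0.008, -0.006]
ft_force: [-0.4, -1.2, -0.1]
opening: -0.0
```

Run:
```python
from h import *
s=robot.state();print(s['time'],s['position'],s['ft_force'])
ims=[]
for n,R in (('top',(228,285,155,218)),('side',(210,285,170,240))):
    q,d=robot.get_image(n);m=robot.camera_model(n);mk=masks(q);z=np.load(n+'.npz')
    for c in('green','red','yellow','blue'):
        a=roi(mk[c],*R)
        if a.sum()>8:
            P=cloud(m,d,a);A=np.c_[P[:,:2],np.ones(len(P))]
            print(n,c,len(P),P.mean(0).round(4),P.min(0).round(3),P.max(0).round(3),'plane',np.linalg.lstsq(A,P[:,2],rcond=None)[0].round(3))
    u0,u1,v0,v1=(120,290,100,227) if n=='top' else (140,310,130,345)
    ims.append(cv2.resize(q[v0:v1,u0:u1],(400,400*(v1-v0)//(u1-u0))))
    # change vs start for everything left of the target in the top view
    if n=='top':
        df=np.abs(q.astype(int)-z['p']).max(2)[90:225,120:230];print('changed px black/driver/tape',(df>60).sum())
h=max(i.shape[0] for i in ims);ims=[np.pad(i,((0,h-i.shape[0]),(0,0),(0,0))) for i in ims]
cv2.imwrite('pics/c.png',np.hstack(ims)[:,:,::-1])
```

```text
5.8 [ 0.43744488 -0.36614572  0.2510762 ] [-0.36036931 -1.18054318 -0.12857418]
top green 292 [ 0.579  -0.1791  0.0832] [ 0.545 -0.203  0.074] [ 0.616 -0.157  0.092] plane [-0.003  0.004  0.086]
top yellow 959 [ 0.5233 -0.1388  0.0128] [ 0.468 -0.224  0.004] [ 0.611 -0.089  0.02 ] plane [ 0.002 -0.002  0.011]
top blue 109 [ 0.5252 -0.1579  0.0696] [ 0.504 -0.19   0.055] [ 0.547 -0.098  0.082] plane [ 0.612 -0.147 -0.275]
changed px black/driver/tape 0
side green 246 [ 0.5764 -0.18    0.0809] [ 0.54  -0.245 -0.   ] [ 0.662 -0.154  0.084] plane [-0.049  0.086  0.125]
side yellow 1283 [ 0.5248 -0.1408  0.0106] [ 0.46  -0.229 -0.002] [ 0.615 -0.083  0.015] plane [-0.003 -0.004  0.012]
side blue 166 [ 0.521  -0.1566  0.0672] [ 0.498 -0.21   0.055] [ 0.546 -0.095  0.082] plane [ 0.559 -0.142 -0.246]
```

View pics/c.png

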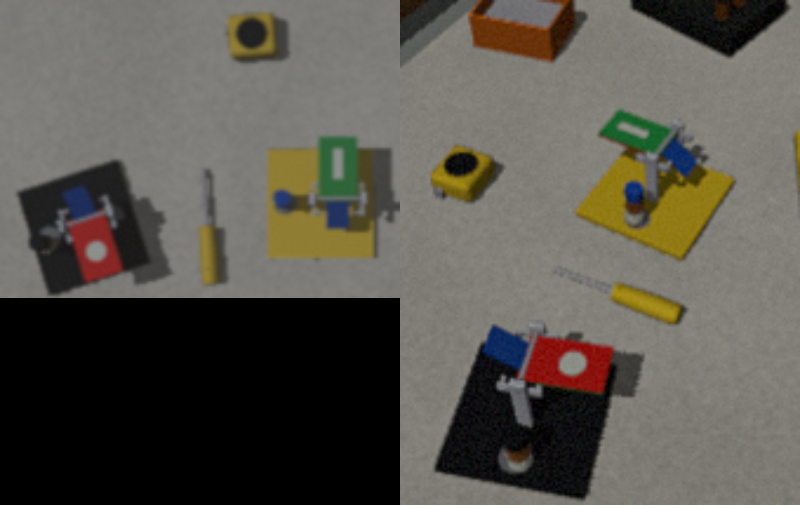

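Both views show the green face up and level (slope -0.003 in the top view) at (338,165) top and (640,130) side. The black stand still shows red, and the jars are upright. Nothing else changed and the arm is clear.

```bash
python3 -c "
from bench import robot
print(robot.hand_in(), robot.state()['time'])"
```

```text
the job is handed in; nothing more can be done
the job is handed in; nothing more can be done
```

The yellow stand's paddle now lies flat on the far side with its green face up, and I have handed the job in; no verdict was reported.

- **How:** With the fingers shut, I pressed the blue tab down to raise the paddle to about 75°. I then pushed it over from the robot's side and pressed it onto its end stop, where the force rose to 12 N. All of this took 5.8 s of the 42 s.
- **Paddle:** The top view measured the green face level, with a slope of -0.003. The side view's fit was rougher (-0.05, 0.09) because stray background pixels got into the colour mask. Neither suggests the paddle is off its stop.
- **Stand and yellow jar:** Both views place the yellow base within a few millimetres of its start. The jar is upright where it was.
- **Other things:** No pixels changed in the top view around the black stand, driver and tape. The black stand still shows red.
- **Arm:** It is clear of everything, at a height of 0.25 m.

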